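# Stand the fallen marker basket up and push it back beside the paper chest

### The job

The small grey marker basket has been knocked over onto its side at the cutting mat, its open mouth facing away from the low wooden paper chest. Push its raised rim over with the fingers so that it tips back up onto its own base, then push it gently along the table until its long side stands flat against the side of the chest that faces it. Only push: do not grip, lift or carry the basket, and leave everything else where it is.

Things in the scene. Friction and masses are not known exactly. Their poses are not given: they have to be found in the camera images.
- basket: Empty light-grey perforated plastic basket, open on one side, straight walls 4 mm thick: 180 mm long (its x), 125 mm wide (its y), 80 mm high (its z, out of the mouth); about 0.24 kg, friction on the table about 0.6. Origin: centre of the outside of its base. At the start it lies on one long wall (the -y wall), +y up, +z (mouth) level and pointing away from the chest, roughly to the robot's right. Standing, z is up and its +y long wall is the one nearest the chest
- basket_heel (a point): middle of the 180 mm long outer edge between base and -y wall: the edge on the table at the start, about which the basket tips up; its base swings down on the chest's side of this edge. From lying to balance is about 25 degrees, then it drops onto its base by itself
- basket_push_rim (a point): middle of the rim (edge of the mouth) of the +y long wall: at the start the upper edge of the mouth, 123 mm above the table and 80 mm out from the base; axes as the basket's
- basket_far_a (a point): corner at the base of the +y long wall, 5 mm above the base, at the +x end; the basket's axes
- basket_far_b (a point): the same corner at the -x end, 180 mm from the first
- chest: Low wooden chest of paper drawers, fixed to the table: 420 mm (x) by 250 mm (y) by 130 mm high, sheets of coloured paper on top to about 145 mm, drawer pulls at -x. Origin: centre of its underside; axes turned a little from the world's
- chest_face (a point): middle of the length of the chest's flat -y side (the side that faces the basket, 420 mm long along x), 40 mm above the table; axes as the chest's, so the chest's side is the plane y = 0 here and the basket comes from y < 0
- marker_green: Bystander: green paint marker, 138 mm long, 18 mm thick, lying; origin under its middle
- marker_violet: Bystander: violet paint marker, same size, lying
- marker_orange: Bystander: orange paint marker, same size, lying
- foam_stack: Bystander: white foam offcut with a smaller one glued on top, 50 x 45 x 60 mm high, blue painted sides; origin under its middle
- foam_block: Bystander: white foam offcut 55 x 40 x 30 mm high with a yellow top; origin under its middle
- glue: Bystander: upright white glue bottle with an orange cap, 44 mm across, 110 mm high; origin under its middle
- tape: Bystander: roll of tan tape lying flat, 64 mm across, 24 mm high; origin under its middle
- brush_cup: Bystander: blue cup with paint brushes, 68 mm across, 90 mm high, brushes to about 165 mm; origin under its middle
Things that resemble listed ones, but are neither listed nor needed, are in the scene too. Leave any orange look-alike of the basket alone.

How it is judged:
By the outcome, as a careful person would: the job done as asked, in the order asked, and still so for the second after the job is handed in, with the robot touching nothing.
It also fails if it takes over 58 s, if anything falls off the work surface, if the arm or the gripper's body presses on something with over 40 N, if the wrist force passes 120 N, or if a joint passes its speed limit or range.

### The arm

A 6-joint arm with a two-finger parallel gripper is mounted at the origin on the work surface. World frame = base frame: x ahead of the robot, y to its left, z up, the work surface at z = 0. Lengths are in mm, angles in rad, forces in N, time in s.
With the tool pointing down it reaches from about 400 to 825 mm from the base axis. Payload 7 kg.
Tool frame: the origin (TCP) lies on the centre line of the jaws, within the pads' length; the fingertips stand 25 mm ahead of it and the grasp point (between the pads) lies 6 mm ahead of it (ctrl.tcp_to_tips is the distance from the TCP to the fingertips, in mm); z points along the fingers, y is the direction in which the jaws open and shut (so a half turn about z gives the same grasp; the last joint's range is limited). The gripper opens to 88 mm and grips with 3 to 60 N. Pads are 19 mm wide; open, the fingers measure 130 mm over their backs; the gripper's body (78 mm by 193 mm) begins 47 mm behind the grasp point.
Start: joints at [1.525, 0.359, 0.012, 0, -1.224, -0.288], TCP at [221.162, 637.717, 251.561] pointing down, gripper open.
Joint ranges: [-3.07, 3.07], [-1.43, 2.12], [-1.02, 1.25], [-3.03, 1.67], [-3.05, -0], [-3.03, 3.03]. Speed limits (rad/s): [2.39, 2.39, 3.01, 3.14, 3.14, 3.14].

### API

Orientations are given as a unit quaternion [w, x, y, z].
In Python, from bench import ctrl gives the robot as it stands.
- The arm moves only by the tool play_rows, never from a script. Its arguments are lists of equal length, an entry for each row: "travel": the shift along the tool's x, y, z in m, a list of three; "twist": the turn, a rotation vector about the tool's x, y, z in rad, a list of three. A call has 1 to 20 rows; each row is the pose to reach, as a shift and turn from the pose commanded when the call began, along the tool's axes at that moment; what a row does not reach only later rows make up. A row lasts 1/8 s, in which the tool goes at most 62.5 mm and 10.7 degrees, less where a joint would pass 70% of its speed; a pose out of reach is approached as far as the arm can. A call with a gripper value outside its range is refused whole. "claw" is the opening, from 0 (shut) to 1 (fully open), set as the call begins (left out, the last holds). The fingers move at their own pace and stop on an object; "squeeze" is the grip in N (left out, the last holds). Time passes only in rows, so rows that repeat a pose let the fingers close. It gives the time, the measured TCP pose, the force and the opening at its end, in the units of the state.
- ctrl.get_state(): the state, without advancing time (a new reading comes with each control period).
- ctrl.read_camera(name): name is "scene" or "top" or "wrist"; returns the picture (420x560x3 uint8, red, green, blue); there is no depth.
- ctrl.calibration(name): a dict with "fovy" (degrees; the focal length in pixels is half the picture's height over the tangent of half this angle, whatever the lens; pixels are square), "cx", "cy" (the principal point, pixels), "xyz" and "orientation" of the camera in the world; the wrist camera has in their place "tool_from_camera" (4x4, takes a point from camera to tool coordinates, whose origin is the TCP and whose axes are the flange's). Camera axes: x right, y up, looking along -z (the intrinsics and any distortion apply to the point x, -y, -z); pixel columns grow to the right and rows downward; lengths in mm; the calibration is good to about 2 mm. A picture is of the moment at which its call begins: read the wrist's pose just before it. calibration takes no time and is no camera call.
- ctrl.job_done(): hands the job in, once; it reports no verdict.
The state is a dict: "clock": time; "q": joint angles; "dq": joint speeds; "tau": joint torques, N m; "position": TCP position; "tcp_rot": TCP orientation; "wrist_force": force on the tool from outside, world axes, zero at the start; "moment": the same for the moment, N m; "width": opening from 0.0 (shut) to 1.0 (fully open).
Only numpy, scipy, OpenCV 4.12 (cv2) and the standard library are available. Lean on these libraries where they do the work, as an engineer would, in place of code of your own. Each camera call takes 0.05 s, during which the arm holds its last target.

## Working session

There is one attempt and no reset: what is moved stays moved. The work goes in short steps, Python scripts to look and compute and a tool call to move; the robot and the scene stay as the last step left them, time stands still between calls to the robot, and variables do not carry over. Pictures are saved under pics/ and viewed, and the job is handed in when it is done.

Besides the shell and the picture viewer there is one more tool, called after "Call:" in YAML: its name, and indented under it one key for each argument. play_rows: Moves the arm, as the interface text tells. Its arguments: {"type":"object","properties":{"travel":{"type":"array","items":{"type":"array","items":{"type":"number"}}},"twist":{"type":"array","items":{"type":"array","items":{"type":"number"}}},"claw":{"type":"number"},"squeeze":{"type":"number"}},"required":["travel","twist"]}

```bash
ls; mkdir -p pics; python3 - <<'E'
from bench import ctrl
import cv2
for n in("scene","top","wrist"):
    im=ctrl.read_camera(n); cv2.imwrite(f"pics/{n}0.png",im[:,:,::-1]); print(n,ctrl.calibration(n))
print(ctrl.get_state(), ctrl.tcp_to_tips)
E
```

```text
pics
scene {'fovy': 56.07558627735933, 'cx': 279.7771714224546, 'cy': 210.75920763154156, 'xyz': array([ 945.16716481, -562.11612588,  924.16052398]), 'orientation': array([0.87912738, 0.34080743, 0.1164591 , 0.31212598])}
top {'fovy': 42.15446779730325, 'cx': 271.8201977819881, 'cy': 208.27980268247964, 'xyz': array([ 319.16525308,   11.15228154, 1468.17829371]), 'orientation': array([ 0.71063907,  0.04957374, -0.03073564, -0.70113471])}
wrist {'fovy': 59.488574672148545, 'cx': 281.4773344099462, 'cy': 207.55960779794, 'tool_from_camera': array([[ 6.72229045e-04,  9.59269555e-01,  2.82491539e-01,
         7.57405983e+01],
       [ 9.99999560e-01, -4.60070779e-04, -8.17358492e-04,
        -5.24488628e-01],
       [-6.54101014e-04,  2.82491965e-01, -9.59269442e-01,
        -1.33437516e+02],
       [ 0.00000000e+00,  0.00000000e+00,  0.00000000e+00,
         1.00000000e+00]])}
{'clock': 0.15, 'q': array([ 1.52510497e+00,  3.59185564e-01,  1.12677521e-02, -2.31305753e-04,
       -1.22410842e+00, -2.88107573e-01]), 'dq': array([-0.00011189, -0.00106978,  0.00168762,  0.00129686, -0.00113453,
       -0.00045302]), 'tau': array([-7.68632035e-04, -5.83276391e+01,  2.93290275e+01,  7.00102910e+00,
        8.77228245e-03, -1.16879924e-04]), 'position': array([221.06796979, 637.41133412, 250.86521275]), 'tcp_rot': array([ 6.23588117e-04,  9.86097852e-01, -1.66164484e-01, -3.35952003e-05]), 'wrist_force': array([-0.05687521, -0.70386507, -0.90518674]), 'moment': array([-0.07345051, -0.01467853,  0.00862017]), 'width': 0.999814611742213} 25.0
```

View pics/scene0.png

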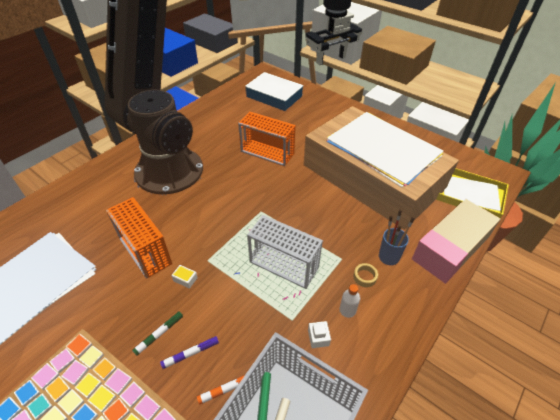

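View pics/top0.png

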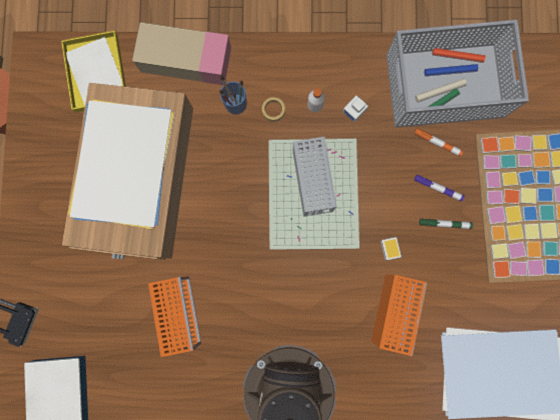

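View pics/wrist0.png

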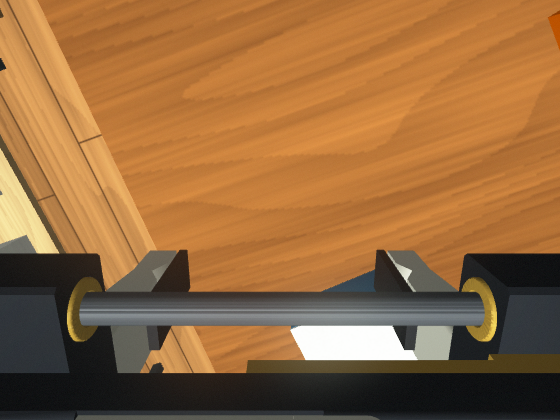

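```bash
python3 - <<'E'
import cv2
t=cv2.imread("pics/top0.png"); s=cv2.imread("pics/scene0.png")
cv2.imwrite("pics/tc.png",cv2.resize(t[130:230,270:365],None,fx=6,fy=6,interpolation=cv2.INTER_CUBIC))
cv2.imwrite("pics/sc.png",cv2.resize(s[210:295,235:335],None,fx=7,fy=7,interpolation=cv2.INTER_CUBIC))
cv2.imwrite("pics/cc.png",cv2.resize(t[80:265,55:200],None,fx=3.2,fy=3.2,interpolation=cv2.INTER_CUBIC))
E
```

```text
(no output)
```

View pics/tc.png

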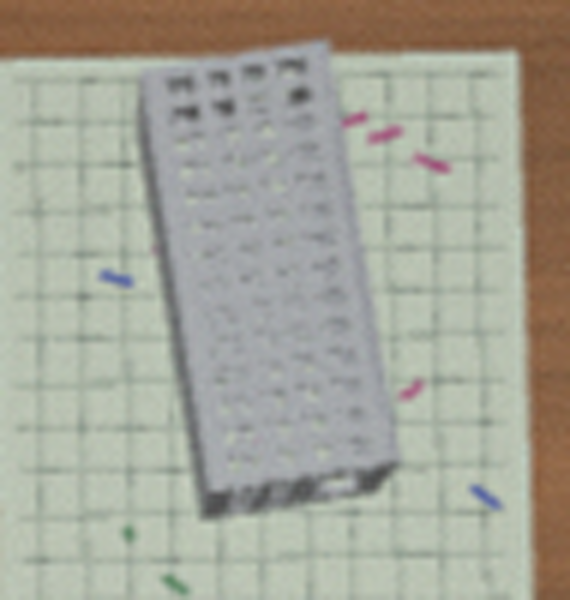

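View pics/sc.png

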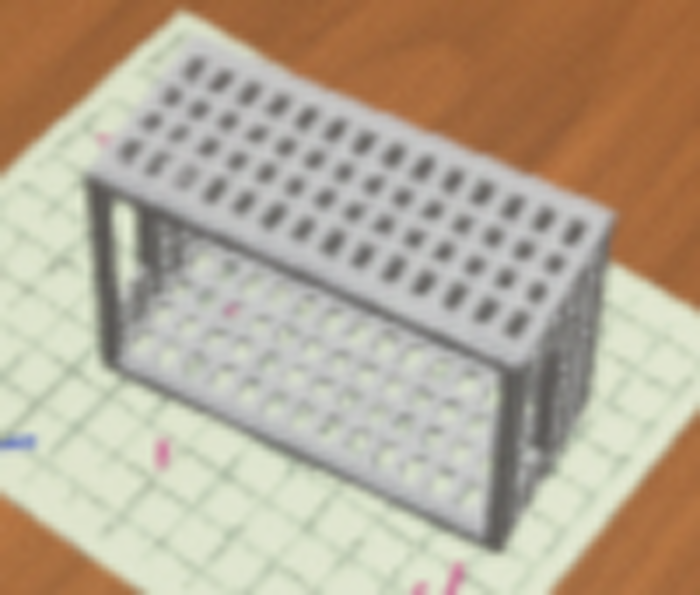

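View pics/cc.png

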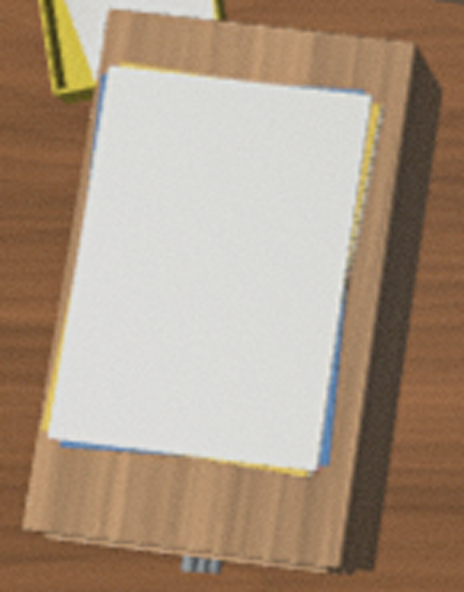

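```bash
cat > h.py <<'E'
import numpy as np
from bench import ctrl
from scipy.spatial.transform import Rotation as R
def ray(n,p):
    c=ctrl.calibration(n); f=210/np.tan(np.radians(c['fovy']/2))
    q=c['orientation']; r=R.from_quat([q[1],q[2],q[3],q[0]])
    d=r.apply([(p[0]-c['cx'])/f,-(p[1]-c['cy'])/f,-1]); return np.array(c['xyz']),d
def onz(n,p,z):
    o,d=ray(n,p); return (o+d*(z-o[2])/d[2])[:2]
E
python3 - <<'E'
from h import *
np.set_printoptions(precision=1,suppress=True)
T=lambda a,b:(a/6+270-.4,b/6+130-.4); S=lambda a,b:(a/7+235-.4,b/7+210-.4);C=lambda a,b:(a/3.2+55-.4,b/3.2+80-.4)
tp={'baseF':(139,72),'rimF':(329,40),'rimN':(397,462),'baseN':(203,490)}
sp={'rimF':(520,365),'rimN':(92,178),'baseF':(614,215),'baseN':(192,43)}
for k in tp: print(k,onz('top',T(*tp[k]),125),onz('scene',S(*sp[k]),125))
print('floor rim',onz('scene',S(110,362),0),onz('scene',S(500,550),0))
print('chest top',onz('top',C(414,44),130),onz('top',C(343,571),130),'bot',onz('top',C(442,90),0),onz('top',C(375,571),0), 'left',onz('top',C(107,10),130),onz('top',C(23,530),130))
print('chest scene',[onz('scene',p,130) for p in((306,136),(421,194))])
s=ctrl.get_state();q=s['tcp_rot'];print(R.from_quat([q[1],q[2],q[3],q[0]]).as_matrix())
E
python3 - <<'E'
import cv2
s=cv2.imread("pics/scene0.png")
cv2.imwrite("pics/sc2.png",cv2.resize(s[100:225,290:470],None,fx=4.4,fy=4.4,interpolation=cv2.INTER_CUBIC))
E
```

```text
baseF [641.6  -2. ] [643.3  -4.4]
rimF [656.  -81.4] [655.8 -80. ]
rimN [ 478.3 -110.1] [ 483.8 -112.6]
baseN [465.7 -30.3] [468.9 -38.5]
floor rim [ 481.1 -108.4] [655.2 -78.9]
chest top [763.4 276. ] [345.3 316.9] bot [765.4 275.9] [348.2 319.5] left [789.9 524. ] [373.3 567.3]
chest scene [array([355.7, 315.3]), array([767.3, 306.7])]
[[ 0.9 -0.3 -0. ]
 [-0.3 -0.9 -0. ]
 [ 0.   0.  -1. ]]
```

View pics/sc2.png

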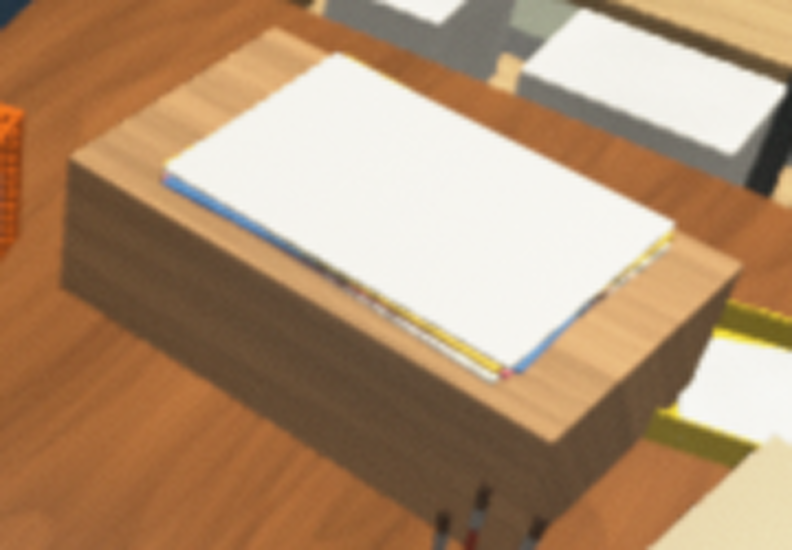

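```bash
cat >> h.py <<'E'
def to(xyz,yaw,z_down=True):
    """tool-frame travel (m) and twist (rad) from the present pose to TCP xyz (mm), tool x at yaw (deg), pointing down"""
    s=ctrl.get_state();q=s['tcp_rot'];r0=R.from_quat([q[1],q[2],q[3],q[0]])
    a=np.radians(yaw);c,sn=np.cos(a),np.sin(a)
    r1=R.from_matrix(np.array([[c,sn,0],[sn,-c,0],[0,0,-1]]))
    print('travel',np.round(r0.inv().apply(np.array(xyz)-s['position'])/1000,4),'twist',np.round((r0.inv()*r1).as_rotvec(),4),'clock',s['clock'])
E
python3 - <<'E'
from h import *
to([573.4,-135.5,250],-80.8)
S=lambda a,b:(a/4.4+290-.4,b/4.4+100-.4)
print(onz('scene',S(70,160),130),onz('scene',S(552,443),130),onz('scene',S(60,290),0))
E
```

```text
travel [0.5862 0.6148 0.0017] twist [ 1.0000e-03 -8.0000e-04  1.0763e+00] clock 0.15
[354.30396849 314.46081028] [765.29006545 273.15202048] [352.6189359  315.54438358]
```

Call:
play_rows:
  travel:
    - [0.018,0.018,0]
    - [0.047,0.049,0]
    - [0.082,0.086,0]
    - [0.123,0.129,0]
    - [0.164,0.172,0]
    - [0.205,0.215,0]
    - [0.246,0.258,0]
    - [0.287,0.301,0]
    - [0.328,0.344,0]
    - [0.369,0.387,0]
    - [0.41,0.43,0]
    - [0.45,0.473,0]
    - [0.491,0.516,0]
    - [0.527,0.553,0]
    - [0.556,0.584,0.001]
    - [0.574,0.603,0.001]
    - [0.586,0.615,0.001]
    - [0.586,0.615,0.001]
    - [0.586,0.615,0.001]
  twist:
    - [0,0,0.03]
    - [0,0,0.08]
    - [0,0,0.15]
    - [0,0,0.22]
    - [0,0,0.3]
    - [0,0,0.38]
    - [0,0,0.45]
    - [0,0,0.53]
    - [0,0,0.6]
    - [0,0,0.68]
    - [0,0,0.75]
    - [0,0,0.83]
    - [0,0,0.9]
    - [0,0,0.97]
    - [0,0,1.02]
    - [0,0,1.05]
    - [0,0,1.076]
    - [0,0,1.076]
    - [0,0,1.076]

```text
clock: 2.52
position: [573.1, -134.7, 250.6]
tcp_rot: [-0.0, 0.762, -0.648, -0.0]
wrist_force: [0.2, 0.2, -0.2]
width: 1.0
```

```bash
python3 - <<'E'
from h import *
import cv2
cv2.imwrite("pics/s1.png",ctrl.read_camera('scene')[:,:,::-1])
to([573.4,-135.5,130],-80.8)
E
```

```text
travel [ 1.000e-03 -1.000e-04  1.207e-01] twist [-0.0002  0.0002  0.0015] clock 2.575
```

View pics/s1.png

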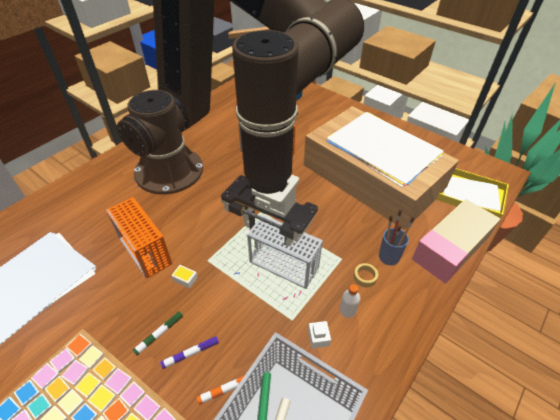

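The gripper stands above and on the mouth side of the basket, with the jaws along its length (fingers at about pixel 265,225, basket at 285,250). I'll lower it behind the raised rim.

Call:
play_rows:
  travel:
    - [0,0,0.015]
    - [0,0,0.04]
    - [0,0,0.07]
    - [0,0,0.095]
    - [0,0,0.112]
    - [0,0,0.12]
    - [0,0,0.12]
    - [-0.01,0,0.12]
    - [-0.02,0,0.12]
  twist:
    - [0,0,0]
    - [0,0,0]
    - [0,0,0]
    - [0,0,0]
    - [0,0,0]
    - [0,0,0]
    - [0,0,0]
    - [0,0,0]
    - [0,0,0]

```text
clock: 3.7
position: [570.4, -114.9, 131.4]
tcp_rot: [-0.001, 0.762, -0.648, 0.0]
wrist_force: [0.6, -0.3, 0.2]
width: 1.0
```

```bash
python3 - <<'E'
from h import *
import cv2
im=ctrl.read_camera('scene')[:,:,::-1]
cv2.imwrite("pics/s2.png",cv2.resize(im[150:300,200:370],None,fx=4,fy=4))
E
```

```text
(no output)
```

View pics/s2.png

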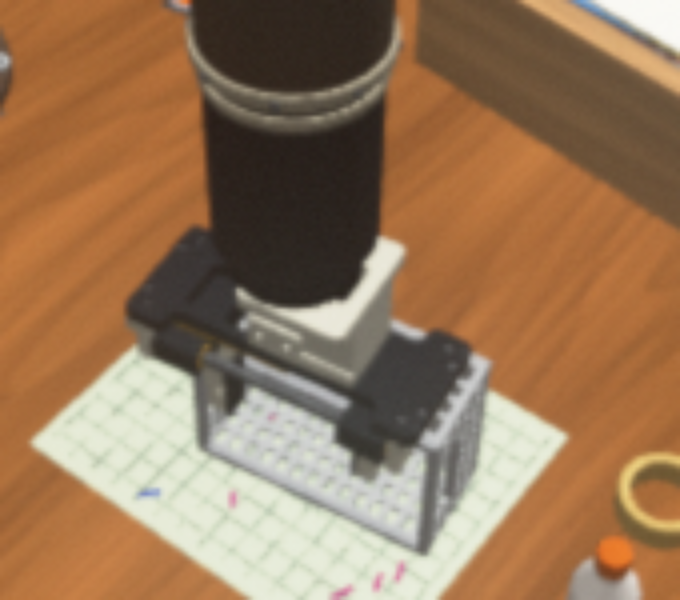

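Both fingers stand just in front of the raised rim, inside the basket's length. Next I push the rim over slowly.

Call:
play_rows:
  travel:
    - [-0.004,0,0]
    - [-0.008,0,0]
    - [-0.012,0,0]
    - [-0.016,0,0]
    - [-0.02,0,0]
    - [-0.024,0,0]
    - [-0.028,0,0]
    - [-0.032,0,0]
    - [-0.036,0,0]
    - [-0.04,0,0]
  twist:
    - [0,0,0]
    - [0,0,0]
    - [0,0,0]
    - [0,0,0]
    - [0,0,0]
    - [0,0,0]
    - [0,0,0]
    - [0,0,0]
    - [0,0,0]
    - [0,0,0]

```text
clock: 5.0
position: [563.6, -75.8, 130.5]
tcp_rot: [-0.0, 0.762, -0.648, -0.0]
wrist_force: [0.8, -0.8, 0.3]
width: 1.003
```

```bash
python3 - <<'E'
from h import *
import cv2
im=ctrl.read_camera('scene')[:,:,::-1]
cv2.imwrite("pics/s3.png",cv2.resize(im[150:300,200:370],None,fx=4,fy=4))
E
```

```text
(no output)
```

View pics/s3.png

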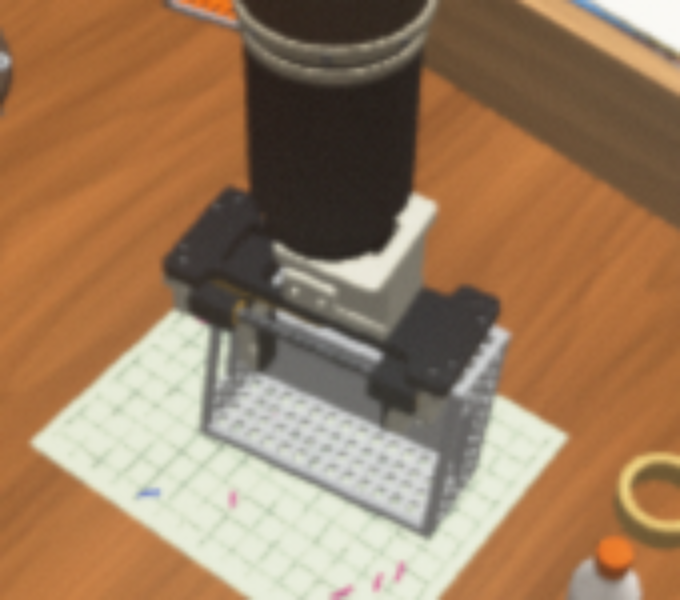

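The basket is pivoting about its heel and its lower mouth edge has lifted off the mat. I'll keep going past the balance point.

Call:
play_rows:
  travel:
    - [-0.004,0,0]
    - [-0.008,0,0]
    - [-0.012,0,0]
    - [-0.016,0,0]
    - [-0.02,0,0]
    - [-0.024,0,0]
    - [-0.028,0,0]
    - [-0.031,0,0]
    - [-0.034,0,0]
    - [-0.036,0,0]
    - [-0.038,0,0]
    - [-0.038,0,0]
  twist:
    - [0,0,0]
    - [0,0,0]
    - [0,0,0]
    - [0,0,0]
    - [0,0,0]
    - [0,0,0]
    - [0,0,0]
    - [0,0,0]
    - [0,0,0]
    - [0,0,0]
    - [0,0,0]
    - [0,0,0]

```text
clock: 6.55
position: [557.6, -38.5, 130.6]
tcp_rot: [-0.0, 0.762, -0.648, 0.0]
wrist_force: [0.4, -0.8, 0.2]
width: 1.002
```

```bash
python3 - <<'E'
from h import *
import cv2
im=ctrl.read_camera('scene')[:,:,::-1]
cv2.imwrite("pics/s4.png",cv2.resize(im[150:300,200:370],None,fx=4,fy=4))
E
```

```text
(no output)
```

View pics/s4.png

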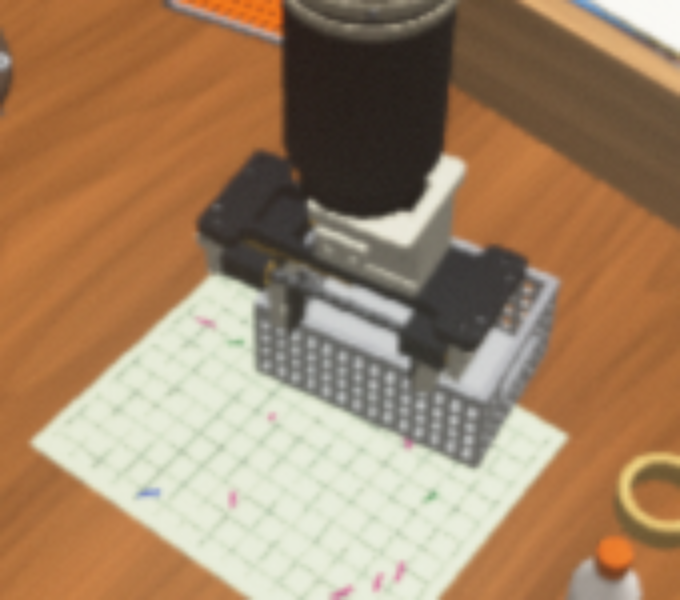

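It dropped onto its base and stands upright. I'll back off and measure its new pose.

Call:
play_rows:
  travel:
    - [0.008,0,0]
    - [0.02,0,0]
    - [0.035,0,0]
    - [0.048,0,0]
    - [0.055,0,0]
    - [0.055,0,0]
  twist:
    - [0,0,0]
    - [0,0,0]
    - [0,0,0]
    - [0,0,0]
    - [0,0,0]
    - [0,0,0]

```text
clock: 7.35
position: [566.4, -93.6, 130.4]
tcp_rot: [0.0, 0.761, -0.648, -0.0]
wrist_force: [0.3, 1.1, 0.2]
width: 1.001
```

```bash
python3 - <<'E'
from h import *
import cv2
for n in('scene','top'):
    im=ctrl.read_camera(n)[:,:,::-1]; cv2.imwrite(f"pics/{n}5.png",im)
    c=im[190:300,230:360] if n=='scene' else im[110:240,200:340]
    cv2.imwrite(f"pics/{n}5c.png",cv2.resize(c,None,fx=5,fy=5,interpolation=cv2.INTER_CUBIC) if n=='scene' else cv2.resize(c,None,fx=4.5,fy=4.5,interpolation=cv2.INTER_CUBIC))
E
```

```text
(no output)
```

View pics/scene5c.png

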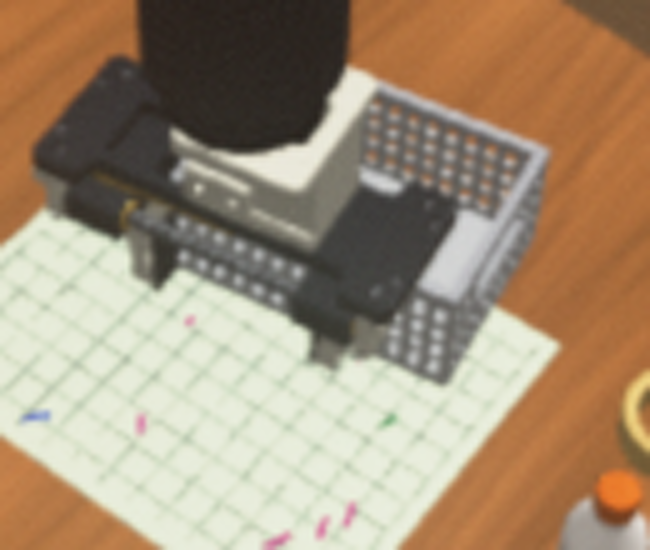

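View pics/top5c.png

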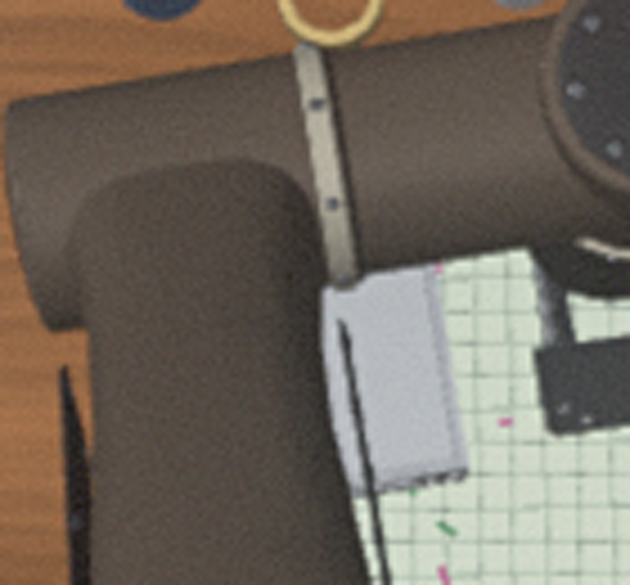

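```bash
python3 - <<'E'
from h import *
T=lambda a,b:(a/4.5+200-.4,b/4.5+110-.4); S=lambda a,b:(a/5+230-.4,b/5+190-.4)
a,b=onz('top',T(436,270),80),onz('top',T(466,470),80)
print(a,b,np.degrees(np.arctan2(*(a-b)[::-1])))
print('scene heelF floor',onz('scene',S(441,384),0),'rim',onz('scene',S(466,300),80),'farF',onz('scene',S(549,149),80))
E
```

```text
[578.70014939 -12.84562054] [463.50221114 -31.01579771] 8.963420336717244
scene heelF floor [639.27197802  -1.53368865] rim [645.17603116   2.10198264] farF [620.99028015 119.5730612 ]
```

Call:
play_rows:
  travel:
    - [0,0,0.01]
    - [0,0,0.03]
    - [0,0,0.05]
    - [0,0,0.067]
    - [0,0,0.077]
    - [0,0,0.077]
    - [-0.01,0,0.077]
    - [-0.025,0,0.077]
    - [-0.038,0,0.077]
    - [-0.048,0,0.077]
    - [-0.055,0,0.077]
    - [-0.058,0,0.077]
    - [-0.058,0,0.077]
  twist:
    - [0,0,0]
    - [0,0,0]
    - [0,0,0]
    - [0,0,0]
    - [0,0,0]
    - [0,0,0]
    - [0,0,0]
    - [0,0,0]
    - [0,0,0]
    - [0,0,0]
    - [0,0,0]
    - [0,0,0]
    - [0,0,0]

```text
clock: 9.07
position: [557.1, -35.6, 53.5]
tcp_rot: [0.0, 0.762, -0.648, -0.0]
wrist_force: [0.5, -0.1, 0.3]
width: 1.002
```

```bash
python3 - <<'E'
from h import *
import cv2
im=ctrl.read_camera('scene')[:,:,::-1]
cv2.imwrite("pics/s6.png",cv2.resize(im[150:300,200:370],None,fx=4,fy=4))
s=ctrl.get_state();q=s['tcp_rot'];r0=R.from_quat([q[1],q[2],q[3],q[0]]);p0=s['position'];print(p0,s['wrist_force'])
# arc
yaw=9.1;h=np.array([552,-16.5]);trav=0
P=[]
n=lambda y:np.array([-np.sin(np.radians(y)),np.cos(np.radians(y))])
step=1.0
L=0
while L<=190:
    if abs(L%10)<.5:
        t=np.r_[h-10*n(yaw),53.0]
        a=np.radians(yaw-90);c,sn=np.cos(a),np.sin(a)
        r1=R.from_matrix(np.array([[c,sn,0],[sn,-c,0],[0,0,-1]]))
        # gap of far face to chest at centre
        f=h+125*n(yaw); gap=(296.3-0.0985*(f[0]-545)-f[1])*.995
        print(int(L),np.round(t),np.round(r0.inv().apply(t-p0)/1000,3),np.round((r0.inv()*r1).as_rotvec(),3),'gap',round(gap,1))
    L+=step; h=h+step*n(yaw); 
    if 10<L<=150: yaw-=14.8/140*step
E
```

```text
[557.14092142 -35.72910061  53.54301195] [-0.01234057 -0.65152066 -0.50206178]
0 [554. -26.  53.] [-0.01   0.002  0.001] [ 0.    -0.     0.002] gap 189.7
10 [552. -16.  53.] [-0.02   0.002  0.001] [ 0.    -0.     0.002] gap 180.0
20 [550.  -7.  53.] [-0.03   0.002  0.001] [ 0.    -0.     0.021] gap 169.8
30 [549.   3.  53.] [-0.04   0.002  0.001] [ 0.    -0.     0.039] gap 159.5
40 [548.  13.  53.] [-0.05   0.002  0.001] [ 0.    -0.     0.058] gap 149.2
50 [546.  23.  53.] [-0.06   0.001  0.001] [ 0.    -0.     0.076] gap 139.0
60 [545.  33.  53.] [-0.07   0.001  0.001] [ 0.    -0.     0.094] gap 128.7
70 [545.  43.  53.] [-0.08  -0.     0.001] [ 0.    -0.     0.113] gap 118.5
80 [544.  53.  53.] [-0.09  -0.001  0.001] [ 0.    -0.     0.131] gap 108.3
90 [544.  63.  53.] [-0.1   -0.003  0.001] [ 0.   -0.    0.15] gap 98.1
100 [543.  73.  53.] [-0.11  -0.004  0.001] [ 0.    -0.     0.168] gap 87.9
110 [543.  83.  53.] [-0.119 -0.005  0.001] [ 0.    -0.     0.187] gap 77.8
120 [544.  93.  53.] [-0.129 -0.007  0.001] [ 0.    -0.     0.205] gap 67.6
130 [544. 103.  53.] [-0.139 -0.009  0.001] [ 0.    -0.     0.224] gap 57.5
140 [544. 113.  53.] [-0.149 -0.011  0.001] [ 0.    -0.     0.242] gap 47.5
150 [545. 123.  53.] [-0.159 -0.014  0.001] [ 0.   -0.    0.26] gap 37.5
160 [546. 133.  53.] [-0.168 -0.016  0.001] [ 0.   -0.    0.26] gap 27.5
170 [547. 143.  53.] [-0.178 -0.019  0.001] [ 0.   -0.    0.26] gap 17.5
180 [548. 153.  53.] [-0.188 -0.021  0.001] [ 0.   -0.    0.26] gap 7.5
190 [549. 163.  53.] [-0.197 -0.024  0.001] [ 0.   -0.    0.26] gap -2.5
```

View pics/s6.png

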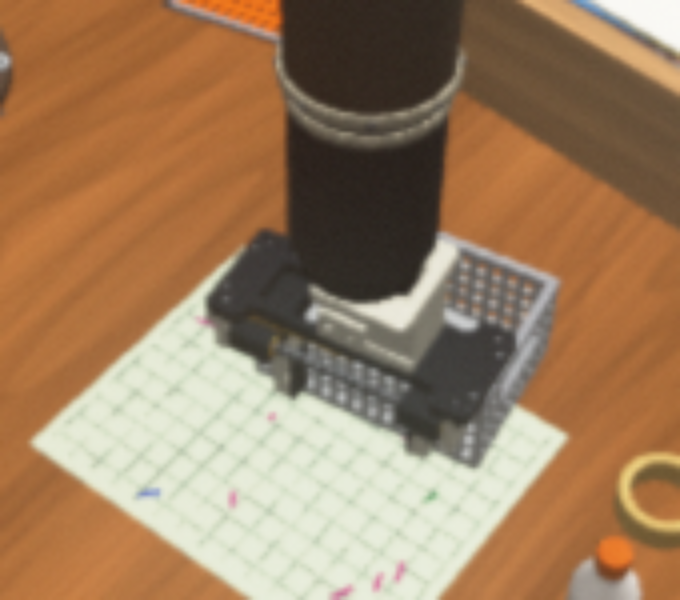

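Both fingers are close behind the heel-side wall, low, and the basket is undisturbed. I'll start the first half of the arc at 5 mm per row.

Call:
play_rows:
  travel:
    - [-0.005,0.001,0]
    - [-0.01,0.001,0]
    - [-0.015,0.002,0]
    - [-0.02,0.002,0]
    - [-0.025,0.002,0]
    - [-0.03,0.002,0]
    - [-0.035,0.002,0]
    - [-0.04,0.002,0]
    - [-0.045,0.002,0]
    - [-0.05,0.002,0]
    - [-0.055,0.001,0]
    - [-0.06,0.001,0]
    - [-0.065,0.001,0]
    - [-0.07,0.001,0]
    - [-0.075,0,0]
    - [-0.08,0,0]
    - [-0.085,-0.001,0]
    - [-0.09,-0.001,0]
  twist:
    - [0,0,0]
    - [0,0,0]
    - [0,0,0]
    - [0,0,0.002]
    - [0,0,0.012]
    - [0,0,0.021]
    - [0,0,0.03]
    - [0,0,0.039]
    - [0,0,0.049]
    - [0,0,0.058]
    - [0,0,0.067]
    - [0,0,0.076]
    - [0,0,0.085]
    - [0,0,0.094]
    - [0,0,0.104]
    - [0,0,0.113]
    - [0,0,0.122]
    - [0,0,0.131]

```text
clock: 11.38
position: [543.7, 53.7, 53.6]
tcp_rot: [0.0, 0.717, -0.697, 0.0]
wrist_force: [-0.2, -1.4, -0.0]
width: 0.998
```

```bash
python3 - <<'E'
from h import *
import cv2
im=ctrl.read_camera('scene')[:,:,::-1]
cv2.imwrite("pics/s7.png",cv2.resize(im[90:290,200:400],None,fx=3,fy=3,interpolation=cv2.INTER_CUBIC))
E
```

```text
(no output)
```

View pics/s7.png

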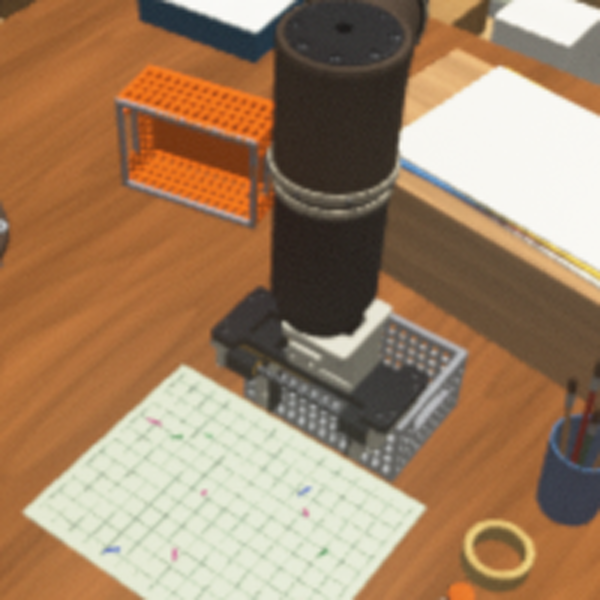

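The basket follows flush against both fingers, upright and turning, with clear table ahead of it. Next I work out the rest of the arc.

```bash
python3 - <<'E'
from h import *
to([544,93,53.5],-94.4+.9)
to([545,123,53.5],-95.7)
to([546.8,143,53.5],-95.7)
E
```

```text
travel [-0.0388 -0.0014  0.0001] twist [-0.0003  0.0002  0.0903] clock 11.425
travel [-0.0688 -0.0032  0.0001] twist [-0.0003  0.0002  0.1287] clock 11.425
travel [-0.0887 -0.0056  0.0001] twist [-0.0003  0.0002  0.1287] clock 11.425
```

Call:
play_rows:
  travel:
    - [-0.005,0,0]
    - [-0.01,0,0]
    - [-0.015,0,0]
    - [-0.02,-0.001,0]
    - [-0.025,-0.001,0]
    - [-0.03,-0.001,0]
    - [-0.035,-0.001,0]
    - [-0.04,-0.0015,0]
    - [-0.045,-0.002,0]
    - [-0.05,-0.002,0]
    - [-0.055,-0.0025,0]
    - [-0.06,-0.0025,0]
    - [-0.065,-0.003,0]
    - [-0.07,-0.0035,0]
    - [-0.075,-0.004,0]
    - [-0.079,-0.0045,0]
    - [-0.083,-0.005,0]
    - [-0.085,-0.005,0]
    - [-0.085,-0.005,0]
  twist:
    - [0,0,0.009]
    - [0,0,0.018]
    - [0,0,0.028]
    - [0,0,0.037]
    - [0,0,0.046]
    - [0,0,0.056]
    - [0,0,0.065]
    - [0,0,0.074]
    - [0,0,0.084]
    - [0,0,0.093]
    - [0,0,0.103]
    - [0,0,0.112]
    - [0,0,0.121]
    - [0,0,0.129]
    - [0,0,0.129]
    - [0,0,0.129]
    - [0,0,0.129]
    - [0,0,0.129]
    - [0,0,0.129]

```text
clock: 13.8
position: [546.3, 138.9, 53.5]
tcp_rot: [0.0, -0.671, 0.741, 0.0]
wrist_force: [0.7, -0.1, -0.1]
width: 1.003
```

```bash
python3 - <<'E'
from h import *
import cv2
im=ctrl.read_camera('scene')[:,:,::-1];cv2.imwrite("pics/s8f.png",im)
cv2.imwrite("pics/s8.png",cv2.resize(im[130:250,270:420],None,fx=5,fy=5,interpolation=cv2.INTER_CUBIC))
E
```

```text
(no output)
```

View pics/s8.png

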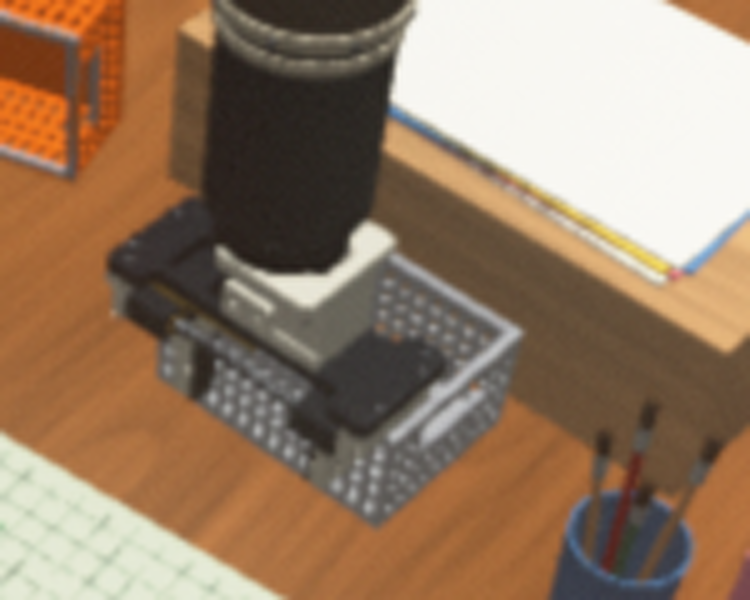

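```bash
python3 - <<'E'
from h import *
S=lambda a,b:(a/5+270-.4,b/5+130-.4)
a,b=onz('scene',S(377,524),0),onz('scene',S(160,382),0)
f,g=onz('scene',S(522,333),80),onz('scene',S(397,254),80)
ff=onz('scene',S(502,412),0)
ang=lambda v:np.degrees(np.arctan2(v[1],v[0]))
print(a,b,ang(a-b),np.linalg.norm(a-b)); print(f,g,ang(f-g),'farfloor',ff)
gap=lambda p:(296.3-0.0985*(p[0]-545)-p[1])*.995
print(gap(f),gap(g),gap(ff),[gap(p)-125 for p in(a,b)])
E
```

```text
[636.12173417 144.55673128] [465.27302951 155.2279301 ] -3.5740476892723696 171.18164145327177
[650.78964515 263.02946434] [555.80876234 274.01872401] -6.5997598535663435 farfloor [648.25607229 271.71989956]
22.736004334793208 21.110529837381698 14.337330436350896 [np.float64(17.053939012923394), np.float64(23.18055061118139)]
```

Gap is about 14–23 mm and the basket lines up with the chest within measurement error. Final approach at 2 mm per row, stopping short of firm contact.

Call:
play_rows:
  travel:
    - [-0.002,0,0]
    - [-0.004,0,0]
    - [-0.006,0,0]
    - [-0.008,0,0]
    - [-0.01,0,0]
    - [-0.012,0,0]
    - [-0.014,0,0]
    - [-0.016,0,0]
  twist:
    - [0,0,0]
    - [0,0,0]
    - [0,0,0]
    - [0,0,0]
    - [0,0,0]
    - [0,0,0]
    - [0,0,0]
    - [0,0,0]

```text
clock: 14.85
position: [547.7, 154.5, 53.5]
tcp_rot: [-0.0, -0.671, 0.741, 0.0]
wrist_force: [-1.1, -1.4, 0.2]
width: 0.999
```

Call:
play_rows:
  travel:
    - [-0.001,0,0]
    - [-0.002,0,0]
    - [-0.003,0,0]
    - [-0.003,0,0]
  twist:
    - [0,0,0]
    - [0,0,0]
    - [0,0,0]
    - [0,0,0]

```text
clock: 15.35
position: [548.0, 157.5, 53.5]
tcp_rot: [0.0, -0.671, 0.741, 0.0]
wrist_force: [-0.9, -0.7, -0.0]
width: 1.001
```

Call:
play_rows:
  travel:
    - [-0.001,0,0]
    - [-0.002,0,0]
    - [-0.003,0,0]
    - [-0.003,0,0]
  twist:
    - [0,0,0]
    - [0,0,0]
    - [0,0,0]
    - [0,0,0]

```text
clock: 15.85
position: [548.0, 159.7, 53.6]
tcp_rot: [-0.001, -0.671, 0.741, -0.0]
wrist_force: [-1.1, -5.4, 2.5]
width: 1.0
```

```bash
python3 - <<'E'
from h import *
import cv2
im=ctrl.read_camera('scene')[:,:,::-1];cv2.imwrite("pics/s9f.png",im)
cv2.imwrite("pics/s9.png",cv2.resize(im[130:250,270:420],None,fx=5,fy=5,interpolation=cv2.INTER_CUBIC))
print(ctrl.get_state()['wrist_force'])
E
```

```text
[-0.55134017 -5.51714295  1.52802686]
```

View pics/s9.png

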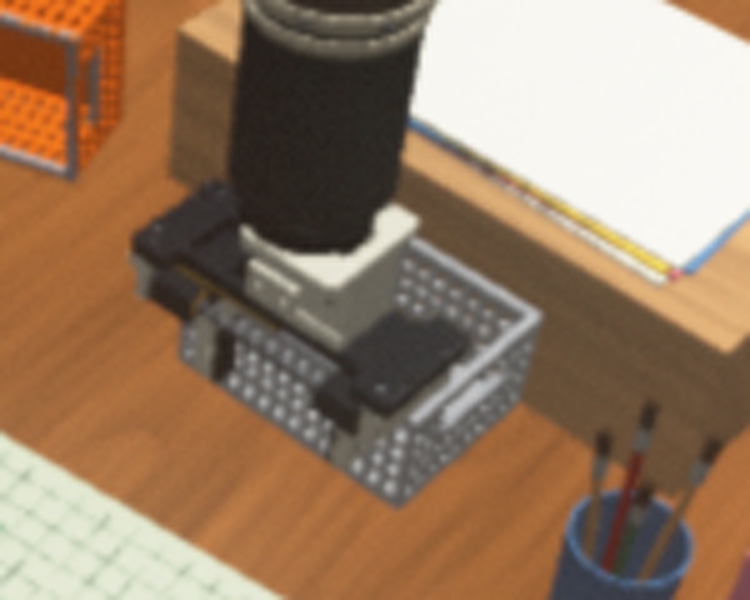

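Force rose to about 5.5 N, so the basket has met the chest. A small extra push should seat the full length.

Call:
play_rows:
  travel:
    - [-0.001,0,0]
    - [-0.0015,0,0]
    - [-0.002,0,0]
    - [-0.002,0,0]
  twist:
    - [0,0,0]
    - [0,0,0]
    - [0,0,0]
    - [0,0,0]

```text
clock: 16.4
position: [547.5, 159.9, 53.6]
tcp_rot: [-0.002, -0.67, 0.742, -0.0]
wrist_force: [-1.3, -11.8, 6.3]
width: 1.0
```

```bash
python3 - <<'E'
from h import *
s=ctrl.get_state();print(s['position'],s['wrist_force'],s['moment'])
E
```

```text
[547.54215361 159.9259218   53.64339213] [ -1.33824415 -11.7991451    6.32594934] [-4.0421909  -0.1494693  -0.71422255]
```

Contact is stiff (12 N, almost no motion), so the basket is seated. I'll back straight off, lift away and check.

Call:
play_rows:
  travel:
    - [0.003,0,0]
    - [0.008,0,0]
    - [0.02,0,0]
    - [0.04,0,0]
    - [0.06,0,0]
    - [0.075,0,0]
    - [0.08,0,-0.01]
    - [0.08,0,-0.04]
    - [0.08,0,-0.08]
    - [0.085,0,-0.12]
    - [0.1,0,-0.16]
    - [0.13,0,-0.19]
    - [0.17,0,-0.2]
    - [0.22,0,-0.2]
    - [0.26,0,-0.2]
    - [0.29,0,-0.2]
    - [0.3,0,-0.2]
    - [0.3,0,-0.2]
  twist:
    - [0,0,0]
    - [0,0,0]
    - [0,0,0]
    - [0,0,0]
    - [0,0,0]
    - [0,0,0]
    - [0,0,0]
    - [0,0,0]
    - [0,0,0]
    - [0,0,0]
    - [0,0,0]
    - [0,0,0]
    - [0,0,0]
    - [0,0,0]
    - [0,0,0]
    - [0,0,0]
    - [0,0,0]
    - [0,0,0]

```text
clock: 18.65
position: [518.9, -136.4, 254.0]
tcp_rot: [0.0, -0.671, 0.742, -0.0]
wrist_force: [0.4, -0.2, 0.0]
width: 1.001
```

```bash
python3 - <<'E'
from h import *
import cv2
for n in('scene','top','wrist'):
    im=ctrl.read_camera(n)[:,:,::-1]; cv2.imwrite(f"pics/{n}10.png",im)
    if n=='scene': cv2.imwrite(f"pics/scene10c.png",cv2.resize(im[130:250,270:420],None,fx=5,fy=5,interpolation=cv2.INTER_CUBIC))
    if n=='top': cv2.imwrite(f"pics/top10c.png",cv2.resize(im[80:265,120:270],None,fx=3.2,fy=3.2,interpolation=cv2.INTER_CUBIC))
E
```

```text
(no output)
```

View pics/scene10c.png

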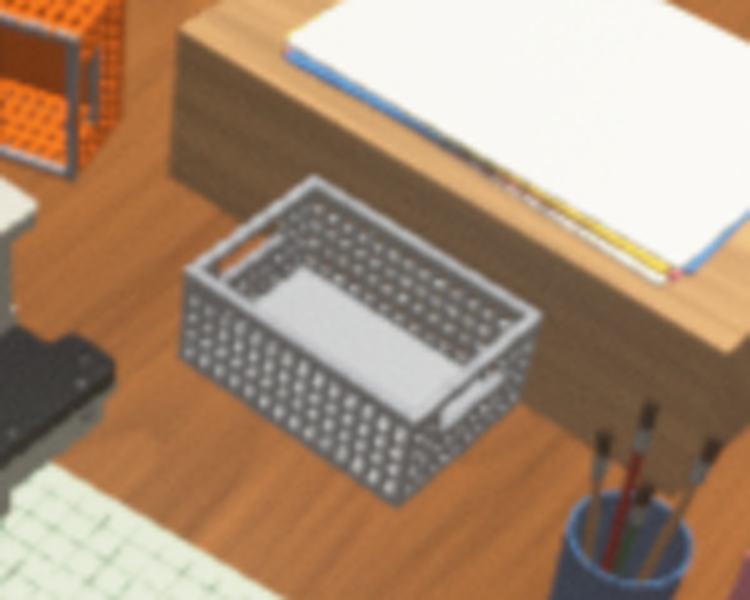

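View pics/top10.png

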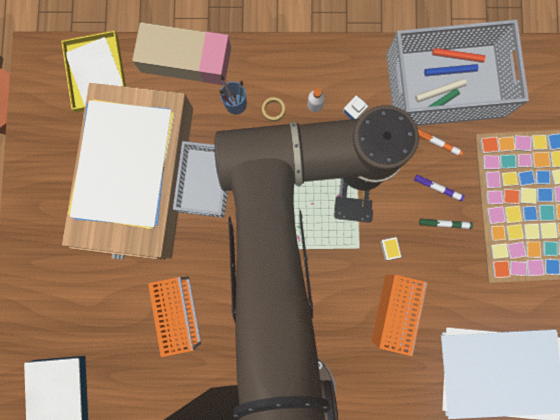

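```bash
python3 - <<'E'
import cv2
im=cv2.imread("pics/top10.png")
cv2.imwrite("pics/top10d.png",cv2.resize(im[130:225,160:240],None,fx=6.3,fy=6.3,interpolation=cv2.INTER_CUBIC))
from h import *
S=lambda a,b:(a/5+270-.4,b/5+130-.4)
f,g=onz('scene',S(541,316),80),onz('scene',S(315,178),80)
a,b=onz('scene',S(398,506),0),onz('scene',S(181,357),0)
ang=lambda v:np.degrees(np.arctan2(v[1],v[0]))
c,d=onz('scene',S(728,352),130),onz('scene',S(178,30),130)
e,h=onz('scene',S(170,178),0),onz('scene',S(535,405),0)
gap=lambda p:((d+(c-d)*(p[0]-d[0])/(c[0]-d[0]))[1]-p[1])*.995
print('far rim',f,g,ang(f-g),np.linalg.norm(f-g),'heel',a,b,ang(a-b),'chest',c,d,ang(c-d),'floorline',e,h,ang(h-e))
print('gaps',gap(f),gap(g),gap(a)-125,gap(b)-125)
E
```

```text
far rim [652.46250265 282.97870689] [476.41944333 301.16119712] -5.896847268766728 176.97955159434673 heel [638.41805319 164.48606017] [462.54731544 181.58747119] -5.553896329272048 chest [765.11574784 274.42057878] [352.35863488 315.38592668] -5.667934257363069 floorline [352.62885036 317.6864738 ] [661.45649491 290.27081952] -5.073037901561438
gaps 2.6093768980623 1.902373769495004 -3.1035245032780665 -2.7518708839685075
```

View pics/top10d.png

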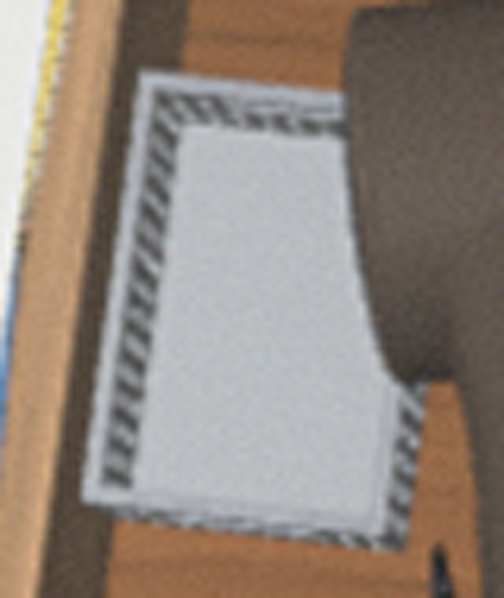

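The basket stands upright. Its far rim and heel edges are at -5.9° and -5.6° against -5.7° for the chest, and the gap averages zero within ±3 mm at both ends. The bystanders are at the same pixels as before, so I'm handing in.

```bash
python3 - <<'E'
from h import *
import cv2
a=cv2.imread('pics/top0.png').astype(int);b=cv2.imread('pics/top10.png').astype(int)
d=np.abs(a-b).max(2)
for n,(x,y,w,h) in dict(cup=(218,80,30,18),tape=(260,94,28,26),glue=(304,88,22,24),foam=(343,95,12,24),orange=(430,130,35,28),violet=(412,172,55,30),green=(415,215,60,16),block=(380,235,24,26)).items(): print(n,round(d[y:y+h,x:x+w].mean(),1))
print(ctrl.job_done())
E
```

```text
cup 12.5
tape 16.5
glue 16.6
foam 17.3
orange 17.0
violet 16.6
green 15.8
block 19.5
the job is handed in; nothing more can be done
None
```

I tipped the basket up onto its base by pushing its raised rim. I then pushed it along the table, turning it about 15°, until its long side met the chest, and handed the job in at about 19 s of the 58 s. It was only pushed, never gripped or lifted.

- **Contact:** in the last push the fingers stopped moving as the force rose to about 12 N. The moment reading suggested the push came mainly through one finger, so I relied on the pictures to judge whether the side is flat.
- **Alignment:** with the arm backed away, the basket's long edges measured -5.9° and -5.6°, against -5.7° for the chest side.
- **Gap to the chest:** the two ends agree to within 1 mm. Measured from the far rim the gap is +2 to +3 mm; from the heel edge it is about -3 mm. These disagree within the error of reading the camera, and I take them as contact.
- **Other objects:** the listed objects and the orange look-alike near the chest look unmoved in the before and after top views. My pixel-difference check gave a similar level at each listed object (12–20), which I read as image noise. I had no empty-table reference, so it is weak evidence.

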